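# Release a potter's template from its stand

## Robot

A 6-joint arm with a two-finger parallel gripper is mounted at the origin on the work surface. World frame = base frame: x ahead of the robot, y to its left, z up, the work surface at z = 0. Lengths are in mm, angles in degrees, forces in N, time in s.
With the tool pointing down it reaches from about 300 to 850 mm from the base axis. Payload 4.2 kg.
Tool frame: the origin (TCP) lies on the centre line of the jaws, within the pads' length; the fingertips stand 14 mm ahead of it and the grasp point (between the pads) lies 5 mm behind it; z points along the fingers, y is the line along which they close (so a half turn about z gives the same grasp; the last joint's range is limited). The gripper opens to 91 mm and grips with 3 to 60 N. Pads are 32 mm wide; open, the fingers measure 118 mm over their backs; the gripper's body (76 mm by 178 mm) begins 60 mm behind the grasp point.
Start: joints at [-66.635, 18.312, 89.639, -0, 72.044, -1.146], TCP at [238.555, -523.195, 227.976] pointing down, gripper open.
Joint ranges: [-177.97, 177.97], [-48.28, 115.42], [12.27, 149.76], [-77.06, 257.06], [2.81, 150.46], [-146.56, 146.56]. Speed limits (degrees/s): [147.25, 147.25, 180, 180, 180, 180].

## Interface

Orientations are given as [roll, pitch, yaw] about the fixed x, y, z axes, in that order (R = Rz(yaw) Ry(pitch) Rx(roll)).
In Python, from workcell import env gives the robot as it stands.
- The arm moves only by the tool arm_command, never from a script. Its argument "motion" is a list of rows, each an object with "offset": the shift along the tool's x, y, z in m, a list of three; "spin": the turn about the tool's z in rad. In form: [{"offset": [tx, ty, tz], "spin": spin}, ...]. A call has 1 to 5 rows; each row shifts and turns the commanded pose from where the row before left it, along the tool's axes as they then stand; what a row does not reach is not made up. A row lasts 1/8 s, in which the tool goes at most 62.5 mm and 10.7 degrees, less where a joint would pass 70% of its speed; a pose out of reach is approached as far as the arm can. A call with a gripper value outside its range is refused whole. "jaw" is the finger opening in m, from 0 to 0.0912, set as the call begins (left out, the last holds). The fingers move at their own pace and stop on an object; "newtons" is the grip in N (left out, the last holds). Time passes only in rows, so rows that do not move let the fingers close. It gives the time, the measured TCP pose, the force, the opening and the grip force at its end, in the units of the state.
- env.state(): the state, without advancing time (a new reading comes with each control period).
- env.grab_frame(name): name is "scene" or "top" or "wrist"; returns (picture, depth): 480x640x3 uint8, blue, green, red; 480x640 float32, mm along the optical axis (not along the pixel's ray), 0 where there is no reading.
- env.camera_model(name): a dict with "fx", "fy", "cx", "cy" (pixels), "k1" (the pictures are not rectified: a ray, as slopes to the right and down, at radius r is drawn at 1 + k1 r^2 times it, then the intrinsics apply), "eye" and "rotation" of the camera in the world; the wrist camera has in their place "hand_eye" (4x4, takes a point from camera to tool coordinates, whose origin is the TCP and whose axes are the flange's). Camera axes: x right, y down, z forward; pixel columns grow to the right and rows downward; lengths in mm; the calibration is good to about 2 mm. A picture is of the moment at which its call begins: read the wrist's pose just before it. camera_model takes no time and is no camera call.
- env.job_done(): hands the job in; it is judged then, once.
Trained networks look in the newest picture that a camera, given by its name, has taken for a name from the list of things; names that differ only in an ending like _2 or _b are one class to them, and where a whole thing is asked for, a point or a joint stands for the part that bears it (a point fixed in the world has none). Each returns a list of dicts, best first, with "score" (0 to 1); they miss things now and then, are a little off and sometimes report something else, mostly with a low value. They report only what shows in the picture. A call takes as long as a camera call. They do not tell look-alikes from the thing itself.
- env.boxes_of(camera, target): "bbox" ([left, top, right, bottom] in pixels, round what is visible of it).
- env.pinpoint(camera, target): "location" ([column, row] in pixels: a listed point, or the origin of a listed thing).
The state is a dict: "time_s": time; "qpos": joint angles; "qvel": joint speeds; "effort": joint torques, N m; "ee_pos": TCP position; "ee_rot": TCP orientation; "force": force on the tool from outside, world axes, zero at the start; "torque": the same for the moment, N m; "gripper_width": finger opening in mm; "gripper_force": force on a finger pad.
Only numpy, scipy, OpenCV 4.12 (cv2) and the standard library are available. Lean on these libraries where they do the work, as an engineer would, in place of code of your own. Each camera call takes 0.05 s, during which the arm holds its last target. There are 200 camera calls.

## Task

Take the round-ended template off its stand and set it down gently, flat and handle up, in the dark wooden tray, without dropping it. Its round hand nut must be backed off first: one of the two stands has a reverse thread and nothing shows which, so try both ways and feel which way it loosens. Leave the square-ended template in place on its own stand and the unfired cup standing.

Things in the scene. Friction and masses are not known exactly. Their poses are not given: they have to be found in the camera images.
- round_tmpl: Round-ended potter's template: wooden plate 8 mm thick, 180 mm long, 0.16 kg, clamped level under a round nut on a grey stand. Origin on its underside at the nut's axis; +x runs from the nut along the plate to its outer end, a disc 84 mm across; +z up. Spans x -55 to +125 mm. Inner end: a 64 mm wide fork, slot 22 mm wide, open to -x up to x = +11 mm, astride a 16 mm spindle.
- round_slot (a point): The template's origin point (same axes): the spindle's axis at the top of the fixed stand's round seat while clamped, 70 mm above the table. Seat 90 mm, foot 120 mm in diameter, foot 14 mm high; the spindle's tip is 64 mm above this point. Once the nut is up, lift the plate over its lips, still below the nut, and slide it about 75 mm along its own +x to clear spindle and nut.
- round_nut (a point): Point fixed to the template, 26 mm above its underside on the spindle's axis: while clamped, the centre of the round steel nut, 46 mm across, 36 mm high, gripped at any yaw. Fast thread: rises 3.8 mm per radian loosened, stops at 3.9 rad, never comes off. Tightening stops dead within 0.15 rad (torque jumps, pads slip at 0.5 to 2 N m); loosening runs on at a steady 0.25 N m and stays. Which way: varies.
- round_lip (a point): Middle of the fork's open end at the plate's underside (x = -51 mm). Here, under each prong, a lip 8 mm long (x -55 to -47) hangs 4 mm down behind the edge of the stand's seat, so the template cannot slide off until lifted by more than 4 mm: that needs the nut to be loosened by at least 1.5 rad, better 2.5 or more. Laid down, the plate rests on these lips and its outer end.
- round_handle (a point): Centre, half-way up, of the round-ended template's handle: a light wooden block standing on the plate, 50 mm long along the template's x, 28 mm wide along its y, 80 mm from the nut's axis along +x, 26 mm above the plate's underside. The block spans 8 to 44 mm above the underside; the plate below is wider. Axes as the template's.
- square_handle (a point): Centre of the like handle of the other template, whose outer end is square (84 mm wide); it is clamped in the same way on the other, look-alike stand. To be left there.
- tray: The low dark wooden tray, fixed, outside 232 mm along its x, 132 mm along its y, 34 mm high, walls and floor 6 mm thick, empty. Origin at the centre of its underside.
- raw_cup: An unfired reddish clay cup, 72 mm across and 85 mm high, standing beyond the tray. Origin at the centre of its underside.
Things that resemble listed ones, but are neither listed nor needed, are in the scene too. What is shaped like the round_tmpl but green is not meant.

How it is judged (in metres and radians):
On the way, in this order (a step that is already met when the one before it is completed fails the run):
1. the round-ended template is held and is clear of its stand, more than 70 mm from where it was clamped (contact force between the fingers and round_tmpl above 1 N and distance of round_slot from where it was at the start of the episode above 0.07 m), for 0.1 s.
2. it is down flat in the tray while still held (not dropped) (contact force between the fingers and round_tmpl above 1 N and x of round_handle in the frame of tray between -0.11 and 0.11 m and y of round_handle in the frame of tray between -0.06 and 0.06 m and x of round_slot in the frame of tray between -0.11 and 0.11 m and y of round_slot in the frame of tray between -0.06 and 0.06 m and angle between round_handle's own z axis and vertical below 0.2 rad and z of round_slot in the frame of tray below 0.022 m and z of round_handle in the frame of tray below 0.048 m), for 0.1 s.
At the end, for the whole second after the job is handed in: The round-ended template rests released in the tray, handle and nut-axis points over its floor (inside 110 x 60 mm of centre), tilt under 0.1 rad, these points under 48 and 22 mm above the tray's underside; the square-ended one within 30 mm of its start; cup upright within 0.2 rad (x of round_handle in the frame of tray between -0.11 and 0.11 m and y of round_handle in the frame of tray between -0.06 and 0.06 m and x of round_slot in the frame of tray between -0.11 and 0.11 m and y of round_slot in the frame of tray between -0.06 and 0.06 m and angle between round_handle's own z axis and vertical below 0.1 rad and z of round_slot in the frame of tray below 0.022 m and z of round_handle in the frame of tray below 0.048 m and linear speed of round_tmpl below 0.02 m/s and contact force between the fingers and round_tmpl below 0.2 N and distance of square_handle from where it was at the start of the episode below 0.03 m and angle between raw_cup's own z axis and vertical below 0.2 rad); the robot touches nothing.
It fails at once if the square-ended template is moved more than 30 mm (distance of square_handle from where it was at the start of the episode above 0.03 m).
It fails at once if the unfired cup is tipped over (angle between raw_cup's own z axis and vertical above 0.5 rad).
It also fails if it takes over 67 s, if anything falls off the work surface, if the arm or the gripper's body presses on something with over 40 N, if the wrist force passes 120 N, or if a joint passes its speed limit or range.

## Working session

There is one attempt and no reset: what is moved stays moved. The work goes in short steps, Python scripts to look and compute and a tool call to move; the robot and the scene stay as the last step left them, time stands still between calls to the robot, and variables do not carry over. Pictures are saved under pics/ and viewed, at most 10 in all, crops included, and the job is handed in when it is done.

Besides the shell and the picture viewer there is one more tool, called after ">>>" as a command line: name --argument value ..., lists and objects as JSON in quotes. arm_command: Moves the arm, as the interface text tells. Its arguments: {"type":"object","properties":{"motion":{"type":"array"},"jaw":{"type":"number"},"newtons":{"type":"number"}},"required":["motion"]}

```bash
mkdir -p pics; cat > h.py <<'E'
import numpy as np, cv2
from workcell import env
from scipy.spatial.transform import Rotation as R
def cam(name,st=None):
    m=env.camera_model(name)
    if 'hand_eye' in m:
        st=st or env.state()
        T=np.eye(4);T[:3,:3]=R.from_euler('xyz',st['ee_rot'],degrees=True).as_matrix();T[:3,3]=st['ee_pos']
        T=T@np.array(m['hand_eye'])
        return m,T[:3,3],T[:3,:3]
    return m,np.array(m['eye']),np.array(m['rotation'])
def ray(c,px):
    m,e,r=c
    K=np.array([[m['fx'],0,m['cx']],[0,m['fy'],m['cy']],[0,0,1.]])
    p=cv2.undistortPoints(np.array([[px]],float),K,np.array([m['k1'],0,0,0.]))[0,0]
    return e,r@np.array([p[0],p[1],1.])
def atz(c,px,z):
    e,d=ray(c,px);return e+d*(z-e[2])/d[2]
def atd(c,px,dep):
    e,d=ray(c,px);return e+d*dep[int(round(px[1])),int(round(px[0]))]
def tri(rs):
    A=np.zeros((3,3));b=np.zeros(3)
    for e,d in rs:
        d=d/np.linalg.norm(d);P=np.eye(3)-np.outer(d,d);A+=P;b+=P@e
    x=np.linalg.solve(A,b);return x,[np.linalg.norm(np.cross(x-e,d/np.linalg.norm(d))) for e,d in rs]
E
cat > a.py <<'E'
from h import *
print(env.state())
np.set_printoptions(precision=1,suppress=True)
for n in ['scene','top']:
    c=cam(n);im,dp=env.grab_frame(n);cv2.imwrite(f'pics/{n}0.png',im);np.save(n+'.npy',dp)
    for t in ['round_slot','round_nut','round_lip','round_handle','square_handle','tray','raw_cup','round_tmpl']:
        for r in env.pinpoint(n,t)[:4]:
            print(n,t,round(r['score'],2),np.array(r['location']),atd(c,r['location'],dp))
E
python3 a.py
```

```text
{'time_s': 0.0, 'qpos': array([-6.66340579e+01,  1.83510039e+01,  8.97069423e+01, -1.82604887e-03,
        7.20429973e+01, -1.14527436e+00]), 'qvel': array([ 0.05333883,  0.04397317,  0.07463993,  0.08718786,  0.07841034,
       -0.05373712]), 'effort': array([-2.63066730e-03, -4.12460160e+01, -2.31977230e+01,  7.25586363e-02,
        4.59657738e-02, -1.59417891e-04]), 'ee_pos': array([ 238.35736542, -522.73919012,  227.12300922]), 'ee_rot': array([-1.79899042e+02, -2.81850002e-04,  2.45117807e+01]), 'force': array([ 0.38446914, -0.07957167,  0.42432123]), 'torque': array([-0.02053452,  0.00401572, -0.04050735]), 'gripper_force': 0.0, 'gripper_width': 91.526199876766}
scene round_slot 0.91 [261.9 294.8] [75156.9 73388.  74975.5]
scene round_slot 0.58 [112.4 294.7] [129441.1 127672.1 129259.6]
scene round_nut 0.88 [110.5 283.7] [131291.2 129522.2 131109.8]
scene round_nut 0.84 [260.3 285.3] [75656.8 73887.9 75475.4]
scene round_lip 0.87 [ 91.9 302.9] [135446.8 133677.9 135265.4]
scene round_lip 0.74 [275.4 308.2] [72970.6 71201.6 72789.2]
scene round_handle 0.71 [234.7 266.2] [85126.2
[... 737 characters left out ...]
[518.3 348.1] [-167407.8 -167952.4 -166864.9]
top round_handle 0.94 [402.6 272.6] [-110917.7 -111462.3 -110374.7]
top round_handle 0.72 [466.  344.6] [-140781.5 -141326.1 -140238.6]
top square_handle 0.95 [144.7 257.8] [-20350.7 -20895.3 -19807.8]
top square_handle 0.46 [395.7 231.4] [-109115.2 -109659.7 -108572.2]
top square_handle 0.41 [401.  269.2] [-111395.6 -111940.2 -110852.7]
top square_handle 0.38 [291.9 158.1] [-83938.2 -84482.8 -83395.3]
top tray 0.88 [288.5 253.4] [-80194.5 -80739.1 -79651.5]
top raw_cup 0.95 [293.7 157.7] [-84827.3 -85371.8 -84284.3]
top round_tmpl 0.85 [395.6 235.1] [-109449.9 -109994.5 -108907. ]
top round_tmpl 0.77 [495.2 343.8] [-159201.6 -159746.2 -158658.6]
```

```bash
python3 -c "
from h import *
for n in ['scene','top','wrist']: print(env.camera_model(n))"
```

```text
{'fx': 584.9743494218027, 'fy': 584.9743494218027, 'cx': 315.45042289158755, 'cy': 248.1213203431491, 'k1': -0.052764156220322295, 'eye': array([1219.12729784, -549.82142197, 1037.70619761]), 'rotation': array([-140.23521103,    1.0732618 ,   52.12010067])}
{'fx': 443.2160829993044, 'fy': 443.2160829993044, 'cx': 317.7867881266801, 'cy': 238.2487864512438, 'k1': -0.04483672963939316, 'eye': array([ 474.77670456,  -69.79372472, 1017.73421958]), 'rotation': array([-172.72286608,    0.28745636,  -90.82669509])}
{'fx': 369.74707646340676, 'fy': 369.74707646340676, 'cx': 319.6604768344661, 'cy': 235.54920086697155, 'k1': -0.009637467370455031, 'hand_eye': array([[-6.62964879e-04, -9.66928303e-01, -2.55047480e-01,
         7.20966975e+01],
       [ 9.99999562e-01, -8.09596467e-04,  4.69940541e-04,
        -3.40150570e-01],
       [-6.60884349e-04, -2.55047056e-01,  9.66928416e-01,
        -1.56405880e+02],
       [ 0.00000000e+00,  0.00000000e+00,  0.00000000e+00,
         1.00000000e+00]])}
```

View pics/scene0.png

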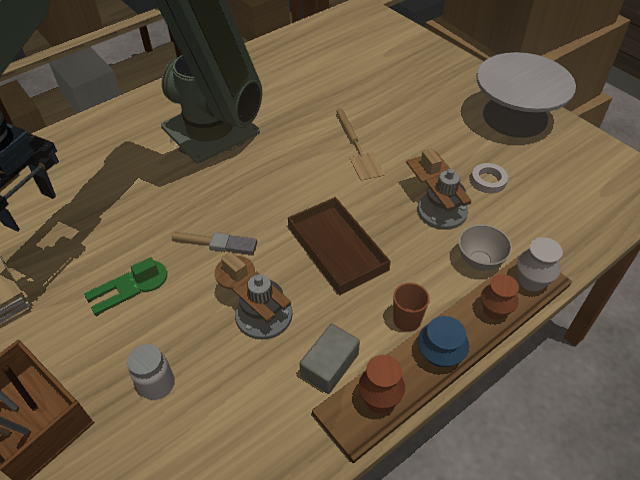

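View pics/top0.png

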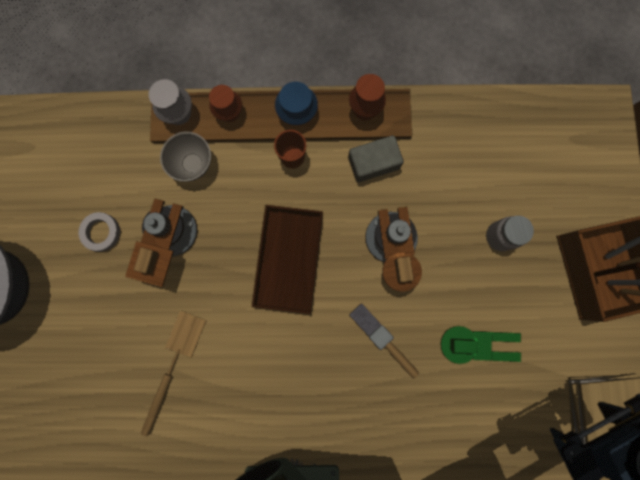

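The top view shows three things that could be the round template: brown with a round end at (403,270), nut (399,230); green at (466,345), on the table with no nut; brown with a square end at (145,260), nut (155,224). I choose the brown round-ended one at (403,270). The tray is at (288,258) and the cup at (291,148). `rotation` is Euler angles, so I'm fixing the helper.

```bash
sed -i "s/return m,np.array(m\['eye'\]),np.array(m\['rotation'\])/return m,np.array(m['eye']),R.from_euler('xyz',m['rotation'],degrees=True).as_matrix()/" h.py
python3 - <<'E'
from h import *
np.set_printoptions(precision=1,suppress=True)
s,t=cam('scene'),cam('top'); ds,dt=np.load('scene.npy'),np.load('top.npy')
P={'slot':([261.9,294.8],[395.2,231.5]),'nut':([260.3,285.3],[399.8,229.9]),'lip':([275.4,308.2],[390.3,207.8]),'handle':([234.7,266.2],[402.6,272.6]),'sqh':([433.1,161],[144.7,257.8]),'tray':([334.9,246.7],[288.5,253.4]),'cup':([409.3,319.8],[293.7,157.7])}
for k,(a,b) in P.items(): print(k,*tri([ray(s,a),ray(t,b)]),atd(s,a,ds),atd(t,b,dt))
# tray rim corners in top view, z=34
for p in [[267,206],[323,211],[310,314],[252,306]]: print(p,atz(t,p,34),atd(t,p,dt))
im=cv2.imread('pics/top0.png')[190:310,340:460];cv2.imwrite('pics/crop.png',cv2.resize(im,None,fx=5,fy=5,interpolation=2))
E
```

```text
slot [ 606.9 -232.6   78.7] [np.float64(0.15224638830562834), np.float64(0.152246388305753)] [ 625.7 -242.2  108.1] [ 601.9 -226.7  113.8]
nut [ 606.4 -234.8  112.2] [np.float64(2.0833017864947028), np.float64(2.0833017864946966)] [ 612.1 -235.4  118.9] [ 601.8 -232.1  136.3]
lip [ 655.3 -227.4   82.8] [np.float64(4.712306340639086), np.float64(4.712306340638984)] [ 645.8 -227.5   71.2] [ 674.1 -237.1   -0.7]
handle [ 519.2 -241.3   91.2] [np.float64(1.967358554422493), np.float64(1.967358554422486)] [ 538.8 -247.9  116. ] [ 517.  -238.2  116.4]
sqh [556.4 296.  102.4] [np.float64(0.744839983028563), np.float64(0.7448399830285763)] [567.1 283.4 117.2] [555.2 291.5 111.7]
tray [566.   -4.1  21. ] [np.float64(4.797169732413902), np.float64(4.797169732413928)] [554.9  -1.    7.2] [570.    1.1   5.9]
cup [800.9  -7.8   2.4] [np.float64(5.377274366717067), np.float64(5.377274366717103)] [822.4 -27.9  50. ] [797.3 -12.4   3.7]
[267, 206] [675.7  47.1  34. ] [675.8  47.2  33.4]
[323, 211] [662.2 -79.3  34. ] [669.  -79.7  -1.8]
[310, 314] [433.3 -47.2  34. ] [431.8 -46.4  -0.5]
[252, 306] [452.3  80.3  34. ] [452.3  80.6  31.8]
```

View pics/crop.png

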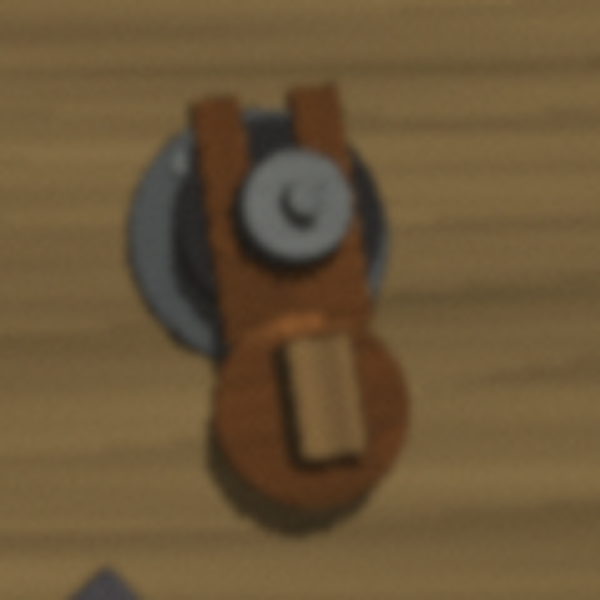

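The crop confirms the choice: brown round-ended plate with a light handle, fork under the nut. Now moving over it for a wrist view.

>>> arm_command --motion '[{"offset": [0.045,-0.015,-0.01],"spin": 0},{"offset": [0.045,-0.015,-0.01],"spin": 0},{"offset": [0.045,-0.015,-0.01],"spin": 0},{"offset": [0.045,-0.015,-0.01],"spin": 0},{"offset": [0.045,-0.015,-0.01],"spin": 0}]' --jaw 0.066

```text
time_s: 1.52
ee_pos: [413.2, -360.5, 278.4]
ee_rot: [180.0, -0.0, 24.5]
force: [0.1, -0.3, 0.0]
gripper_width: 65.8
gripper_force: 0.0
```

>>> arm_command --motion '[{"offset": [0.045,-0.015,-0.008],"spin": 0},{"offset": [0.045,-0.015,-0.008],"spin": 0},{"offset": [0.045,-0.015,0],"spin": 0},{"offset": [0.045,-0.01,0],"spin": 0},{"offset": [0,0,0],"spin": 0.16}]'

```text
time_s: 2.15
ee_pos: [555.4, -234.6, 293.4]
ee_rot: [-180.0, -0.0, 15.3]
force: [-0.3, 0.1, -0.4]
gripper_width: 66.2
gripper_force: 0.0
```

>>> arm_command --motion '[{"offset": [0,0,0],"spin": 0.16},{"offset": [0,0,0],"spin": 0},{"offset": [0,0,0],"spin": 0}]'

```text
time_s: 2.52
ee_pos: [553.0, -237.0, 294.0]
ee_rot: [180.0, -0.0, 6.3]
force: [0.6, -0.7, 0.0]
gripper_width: 66.0
gripper_force: 0.0
```

```bash
cat > w.py <<'E'
from h import *
import sys,json
np.set_printoptions(precision=1,suppress=True)
st=env.state();c=cam('wrist',st);im,dp=env.grab_frame('wrist');cv2.imwrite(f'pics/{sys.argv[1]}.png',im);np.save(sys.argv[1]+'.npy',dp)
out={}
for t in sys.argv[2:]:
    for r in env.pinpoint('wrist',t)[:2]:
        e,d=ray(c,r['location'])
        out.setdefault(t,[]).append([list(e),list(d)])
        print(t,round(r['score'],2),np.array(r['location']),atd(c,r['location'],dp))
json.dump(out,open(sys.argv[1]+'.json','w'))
st=env.state();print(st['time_s'],st['ee_pos'],st['ee_rot'],st['qpos'],st['gripper_width'])
E
python3 w.py w1 round_nut round_handle round_lip round_slot
```

```text
round_handle 0.69 [322.3 245.1] [ 527.4 -242.   114. ]
round_handle 0.69 [414.2 360.4] [ 552.1 -270.6  334.6]
round_lip 0.8 [320.9 106.6] [ 658.8 -226.6   13.4]
2.775 [ 553. -237.  294.] [180.   -0.    6.2] [-24.3  19.   79.2  -0.   81.8  59.5] 65.88116864612151
```

View pics/w1.png

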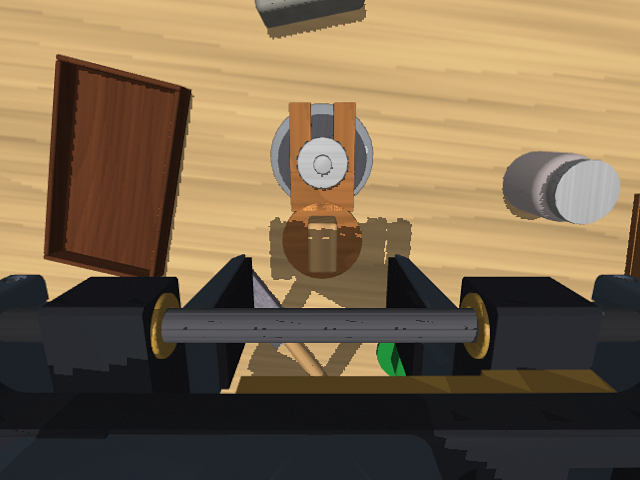

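The wrist view shows the nut at (322,162), the handle at (322,232), the prongs at (300,155) and (345,155), and part of the tray at left. I'll measure by depth at the nut top, spindle tip, handle top and prongs.

```bash
cat > d.py <<'E'
from h import *
np.set_printoptions(precision=1,suppress=True)
import json
def pc(im,dp,c,lo,hi,xy,rad):
    v,u=np.nonzero(dp>0);m=c[0]
    K=np.array([[m['fx'],0,m['cx']],[0,m['fy'],m['cy']],[0,0,1.]])
    p=cv2.undistortPoints(np.stack([u,v],1).astype(float)[:,None],K,np.array([m['k1'],0,0,0.]))[:,0]
    P=c[1]+(np.c_[p,np.ones(len(p))]*dp[v,u][:,None])@c[2].T
    k=(P[:,2]>lo)&(P[:,2]<hi)&(np.hypot(P[:,0]-xy[0],P[:,1]-xy[1])<rad)
    return P[k]
def rect(P):
    r=cv2.minAreaRect(P[:,:2].astype(np.float32));return np.array(r[0]),np.array(r[1]),r[2],np.percentile(P[:,2],[5,50,95])
E
python3 - <<'E'
from d import *
st=env.state();c=cam('wrist',st);dp=np.load('w1.npy')
for n,cc,d in [('w',c,dp),('top',cam('top'),np.load('top.npy')),('scene',cam('scene'),np.load('scene.npy'))]:
    for nm,a in {'tip':(124,145,(606,-234),30),'nut':(108,121,(606,-234),30),'handle':(108,121,(525,-240),32),'plate':(70,86,(565,-238),110),'tray':(28,42,(560,0),160)}.items():
        P=pc(None,d,cc,*a)
        if len(P)>8: print(n,nm,len(P),P.mean(0),*rect(P))
E
```

```text
w tip 274 [ 603.8 -233.2  133.3] [ 603.6 -233.4] [15.2 15.1] 39.70843505859375 [131.8 133.4 134.8]
w nut 1830 [ 604.2 -233.2  113.8] [ 603.1 -233.5] [47.3 47.2] 5.107302665710449 [111.9 113.9 115.3]
w handle 1458 [ 525.2 -242.   113.3] [ 524.  -242.3] [50.6 27.3] 5.697811126708984 [111.5 113.4 114.7]
w plate 7488 [ 573.1 -236.5   77.2] [ 569. -237.] [179.4  87.8] 6.116926193237305 [70.8 77.5 78.9]
w tray 4088 [570.    8.6  32.5] [556.9   3.3] [133.1 232.7] 82.28596496582031 [28.9 32.8 34.6]
top tip 53 [ 603.  -234.   133.3] [ 603.1 -234.3] [14.4 14.3] 43.97352600097656 [129.1 133.6 135.8]
top nut 349 [ 602.6 -233.3  114. ] [ 603. -234.] [46.2 45.8] 10.645919799804688 [110.3 114.  117.3]
top handle 336 [ 524.  -242.9  113.7] [ 524.1 -243.6] [50.1 28.3] 7.469520568847656 [110.6 113.9 116.3]
top plate 1839 [ 564.7 -235.7   77.4] [ 568.9 -237.3] [179.5  88.9] 6.111477851867676 [71.4 77.8 80.7]
top tray 892 [555.6   4.2  33.4] [556.5   3.1] [132.2 232.4] 82.31025695800781 [29.8 33.5 36.6]
scene tip 65 [ 605.9 -235.1  132.9] [ 605.2 -234.6] [14.7 17.6] 75.42035675048828 [126.  133.4 137.2]
scene nut 324 [ 609.3 -237.   114.8] [ 606.8 -235.3] [47.  45.5] 67.1579360961914 [109.5 115.1 118.2]
scene handle 297 [ 527.6 -244.5  114.5] [ 526.1 -243.9] [53.4 28.8] 6.805234909057617 [109.4 114.7 118. ]
scene plate 1602 [ 584.6 -244.2   77.8] [ 570.2 -238.3] [181.3  89.6] 5.927079200744629 [70.9 78.5 82.3]
scene tray 965 [565.    0.3  33.6] [556.8   2.8] [134.7 237.6] 82.01163482666016 [28.8 33.9 37.7]
```

>>> arm_command --motion '[{"offset": [0.0504,0.0022,0],"spin": 0},{"offset": [0,0,0.045],"spin": 0},{"offset": [0,0,0.045],"spin": 0},{"offset": [0,0,0.045],"spin": 0},{"offset": [0,0,0],"spin": 0}]'

```text
time_s: 3.4
ee_pos: [601.2, -232.8, 155.3]
ee_rot: [-179.8, 0.4, 6.2]
force: [0.8, 0.4, 0.2]
gripper_width: 65.4
gripper_force: 0.0
```

>>> arm_command --motion '[{"offset": [0,0,0],"spin": 0},{"offset": [0,0,0],"spin": 0}]'

```text
time_s: 3.65
ee_pos: [604.8, -234.2, 161.7]
ee_rot: [179.9, -0.2, 6.2]
force: [-0.4, -0.5, 0.3]
gripper_width: 66.0
gripper_force: 0.0
```

>>> arm_command --motion '[{"offset": [-0.001,0,0.03],"spin": 0},{"offset": [0,0,0.02],"spin": 0},{"offset": [0,0,0.012],"spin": 0},{"offset": [0,0,0],"spin": 0},{"offset": [0,0,0],"spin": 0}]'

```text
time_s: 4.28
ee_pos: [603.3, -234.1, 98.3]
ee_rot: [179.9, -0.1, 6.2]
force: [0.0, -0.1, -0.6]
gripper_width: 65.9
gripper_force: 0.0
```

>>> arm_command --motion '[{"offset": [0,0,0],"spin": 0},{"offset": [0,0,0],"spin": 0},{"offset": [0,0,0],"spin": 0},{"offset": [0,0,0],"spin": 0}]' --jaw 0.03 --newtons 40

```text
time_s: 4.78
ee_pos: [602.7, -233.7, 97.4]
ee_rot: [180.0, -0.0, 6.2]
force: [-0.4, 1.1, 3.6]
gripper_width: 45.5
gripper_force: 40.0
```

```bash
cat > s.py <<'E'
from h import *
np.set_printoptions(precision=2,suppress=True)
s=env.state();print(s['time_s'],s['ee_pos'],s['ee_rot'],'F',s['force'],'T',s['torque'],s['gripper_width'],s['gripper_force'],'q',s['qpos'])
E
python3 s.py
```

```text
4.775 [ 602.67 -233.72   97.42] [179.99  -0.04   6.17] F [-0.4   1.07  3.6 ] T [0.16 0.12 0.  ] 45.52010588276699 40.00058948993683 q [-22.22  30.32  89.97   0.01  59.67  61.6 ]
```

Gripped. First try: negative spin (counter-clockwise from above).

>>> arm_command --motion '[{"offset": [0,0,0],"spin": -0.1},{"offset": [0,0,0],"spin": -0.1},{"offset": [0,0,0],"spin": 0}]'

```text
time_s: 5.15
ee_pos: [602.7, -233.8, 98.2]
ee_rot: [180.0, -0.1, 17.7]
force: [-1.7, 2.2, 6.0]
gripper_width: 45.5
gripper_force: 40.0
```

```bash
python3 s.py
```

```text
5.15 [ 602.73 -233.82   98.21] [179.96  -0.05  17.69] F [-1.65  2.21  6.01] T [0.25 0.22 0.22] 45.46222132645437 40.00142812728882 q [-22.22  30.27  89.94   0.    59.73  50.09]
```

>>> arm_command --motion '[{"offset": [0,0,-0.0008],"spin": -0.15},{"offset": [0,0,-0.0006],"spin": -0.15},{"offset": [0,0,0],"spin": 0}]'

```text
time_s: 5.52
ee_pos: [602.8, -234.0, 99.3]
ee_rot: [179.9, -0.0, 34.8]
force: [-0.6, -0.3, 5.4]
gripper_width: 45.4
gripper_force: 40.0
```

```bash
python3 s.py
```

```text
5.525 [ 602.81 -233.95   99.32] [179.93  -0.03  34.78] F [-0.63 -0.3   5.4 ] T [0.12 0.15 0.22] 45.39221061612613 40.00122249126434 q [-22.22  30.21  89.85  -0.01  59.86  33.  ]
```

Torque is steady at 0.22 N m through 0.5 rad, so this is the loosening direction. Continuing.

>>> arm_command --motion '[{"offset": [0,0,-0.0007],"spin": -0.165},{"offset": [0,0,-0.0006],"spin": -0.165},{"offset": [0,0,-0.0006],"spin": -0.165},{"offset": [0,0,-0.0006],"spin": -0.165},{"offset": [0,0,-0.0006],"spin": -0.165}]'

```text
time_s: 6.15
ee_pos: [603.1, -234.1, 102.4]
ee_rot: [179.9, 0.0, 82.2]
force: [-0.5, 0.4, 5.1]
gripper_width: 45.2
gripper_force: 40.0
```

>>> arm_command --motion '[{"offset": [0,0,-0.0007],"spin": -0.165},{"offset": [0,0,-0.0006],"spin": -0.165},{"offset": [0,0,-0.0006],"spin": -0.165},{"offset": [0,0,-0.0006],"spin": -0.165},{"offset": [0,0,-0.0006],"spin": -0.165}]'

```text
time_s: 6.78
ee_pos: [603.5, -234.0, 105.6]
ee_rot: [179.9, 0.1, 129.5]
force: [1.2, -0.3, 4.9]
gripper_width: 45.8
gripper_force: 40.0
```

>>> arm_command --motion '[{"offset": [0,0,-0.0007],"spin": -0.165},{"offset": [0,0,-0.0006],"spin": -0.165},{"offset": [0,0,-0.0006],"spin": -0.165},{"offset": [0,0,-0.0006],"spin": -0.165},{"offset": [0,0,-0.0006],"spin": -0.165}]'

```text
time_s: 7.4
ee_pos: [603.7, -233.6, 108.7]
ee_rot: [180.0, 0.2, 176.7]
force: [1.4, 1.6, 4.8]
gripper_width: 46.0
gripper_force: 40.0
```

>>> arm_command --motion '[{"offset": [0,0,-0.0007],"spin": -0.165},{"offset": [0,0,-0.0006],"spin": -0.165},{"offset": [0,0,-0.0006],"spin": -0.165},{"offset": [0,0,0],"spin": 0}]'

```text
time_s: 7.9
ee_pos: [603.6, -233.4, 110.6]
ee_rot: [-179.9, 0.1, -155.1]
force: [1.1, 2.6, 5.5]
gripper_width: 45.3
gripper_force: 40.0
```

```bash
python3 s.py
```

```text
7.9 [ 603.58 -233.41  110.62] [-179.94    0.15 -155.14] F [1.14 2.64 5.55] T [ 0.56 -0.22  0.2 ] 45.34777497226195 40.00070929527283 q [ -22.19   29.63   89.08    0.07   61.14 -137.09]
```

>>> arm_command --motion '[{"offset": [0,0,0],"spin": 0},{"offset": [0,0,0],"spin": 0},{"offset": [0,0,0],"spin": 0},{"offset": [0,0,-0.03],"spin": 0},{"offset": [0,0,-0.04],"spin": 0}]' --jaw 0.062

```text
time_s: 8.52
ee_pos: [601.6, -233.6, 178.8]
ee_rot: [179.9, -0.1, -155.1]
force: [-0.6, -0.0, 0.3]
gripper_width: 62.3
gripper_force: 0.0
```

>>> arm_command --motion '[{"offset": [0,0,0],"spin": 0.164},{"offset": [0,0,0],"spin": 0.163},{"offset": [0.04,0,0],"spin": 0},{"offset": [0.04,0,0],"spin": 0},{"offset": [0,0,0],"spin": 0}]'

```text
time_s: 9.15
ee_pos: [520.4, -242.5, 179.5]
ee_rot: [180.0, -0.1, -173.9]
force: [-0.4, -0.1, 0.2]
gripper_width: 62.2
gripper_force: 0.0
```

>>> arm_command --motion '[{"offset": [0,0,0],"spin": 0},{"offset": [0,0,0],"spin": 0}]'

```text
time_s: 9.4
ee_pos: [524.0, -242.6, 179.5]
ee_rot: [-180.0, 0.0, -173.7]
force: [0.9, -0.4, 0.2]
gripper_width: 62.0
gripper_force: 0.0
```

```bash
python3 s.py; python3 - <<'E'
from d import *
im,dp=env.grab_frame('top');c=cam('top');cv2.imwrite('pics/top1.png',im)
for nm,a in {'nut':(100,131,(603,-234),26),'handle':(108,121,(525,-240),32),'plate':(70,86,(565,-238),110)}.items():
    P=pc(None,dp,c,*a)
    if len(P)>8: print(nm,len(P),*rect(P))
E
```

```text
9.4 [ 523.95 -242.55  179.47] [-179.98    0.03 -173.73] F [ 0.86 -0.43  0.21] T [ 0.11 -0.13 -0.04] 62.02617452711519 0.0 q [ -25.98   20.46   93.7     0.     65.8  -122.26]
nut 409 [ 602.8 -234. ] [46.3 46.7] 2.0843610763549805 [110.8 127.1 130.1]
handle 45 [ 536.9 -243.8] [24.3 12.5] 4.927013874053955 [112.1 114.1 116.3]
plate 689 [ 608.5 -235.2] [ 87.8 109.7] 81.75413513183594 [70.6 77.5 80.8]
```

The nut top is now at 127 mm, up 13 mm. Descending on the handle.

>>> arm_command --motion '[{"offset": [0,0,0.045],"spin": 0},{"offset": [0,0,0.025],"spin": 0},{"offset": [0,0,0.012],"spin": 0},{"offset": [0,0,0],"spin": 0},{"offset": [0,0,0],"spin": 0}]' --jaw 0.055

```text
time_s: 10.07
ee_pos: [523.9, -242.9, 98.6]
ee_rot: [-179.9, 0.1, -173.7]
force: [0.4, -0.6, -0.2]
gripper_width: 55.1
gripper_force: 0.0
```

>>> arm_command --motion '[{"offset": [0,0,0],"spin": 0},{"offset": [0,0,0],"spin": 0},{"offset": [0,0,0],"spin": 0},{"offset": [0,0,0],"spin": 0},{"offset": [0,0,0],"spin": 0}]' --jaw 0.01 --newtons 40

```text
time_s: 10.7
ee_pos: [523.0, -242.6, 97.9]
ee_rot: [-180.0, 0.0, -173.7]
force: [-1.1, -0.4, 3.4]
gripper_width: 27.9
gripper_force: 40.0
```

```bash
python3 s.py
```

```text
10.7 [ 523.04 -242.56   97.92] [-179.98    0.02 -173.74] F [-1.08 -0.38  3.39] T [ 0.15 -0.1   0.03] 27.927287994375394 39.998794198036194 q [ -26.02   24.75   99.95   -0.01   55.26 -122.27]
```

>>> arm_command --motion '[{"offset": [0,0,-0.004],"spin": 0},{"offset": [0,0,-0.0045],"spin": 0},{"offset": [0,0,0],"spin": 0},{"offset": [0,0,0],"spin": 0}]'

```text
time_s: 11.2
ee_pos: [522.8, -242.4, 105.9]
ee_rot: [180.0, -0.0, -173.7]
force: [-0.6, 0.3, -1.2]
gripper_width: 27.9
gripper_force: 40.0
```

```bash
python3 s.py; python3 - <<'E'
from d import *
im,dp=env.grab_frame('top');c=cam('top');d2,=[env.grab_frame('scene')]
cv2.imwrite('pics/scene2.png',d2[0][220:350,190:320].repeat(4,0).repeat(4,1))
for n,dd in (('top',dp),('scene',d2[1])):
    cc=cam(n)
    for nm,a in {'nut':(100,131,(603,-234),26),'prong':(74,98,(648,-229),34)}.items():
        P=pc(None,dd,cc,*a)
        if len(P)>8: print(n,nm,len(P),*rect(P))
E
```

```text
11.2 [ 522.84 -242.43  105.91] [ 180.     -0.02 -173.74] F [-0.61  0.3  -1.21] T [ 0.12 -0.11  0.01] 27.883953296470512 39.997748136520386 q [ -26.02   24.27   99.41   -0.01   56.33 -122.27]
top nut 385 [ 604.8 -231.6] [42.3 47.4] 62.752498626708984 [111.1 127.  130. ]
top prong 294 [ 639.2 -230.6] [38.5 65.4] 6.274643421173096 [82.4 85.8 88.8]
scene nut 479 [ 605.4 -235.4] [47.  46.5] 8.698310852050781 [104.5 126.7 130.3]
scene prong 426 [ 638.6 -231. ] [43.5 64.1] 6.827443599700928 [77.4 86.5 90.7]
```

View pics/scene2.png

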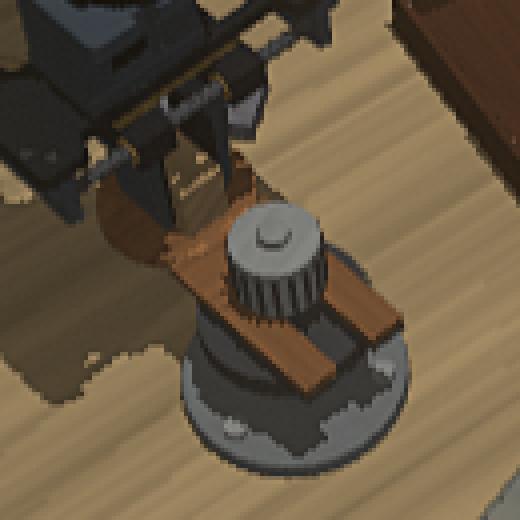

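The plate is level at 86 mm and the nut's underside is at 91. The measured force is just the plate's weight. Sliding out.

>>> arm_command --motion '[{"offset": [0.012,0,0],"spin": 0},{"offset": [0.02,0,0],"spin": 0},{"offset": [0.02,0,0],"spin": 0},{"offset": [0.024,0,0],"spin": 0},{"offset": [0.024,0,0],"spin": 0}]'

```text
time_s: 11.92
ee_pos: [421.9, -253.3, 106.0]
ee_rot: [180.0, -0.0, -173.7]
force: [-0.2, -1.1, -1.9]
gripper_width: 27.5
gripper_force: 40.0
```

>>> arm_command --motion '[{"offset": [0,0,0],"spin": 0},{"offset": [0,0,-0.02],"spin": 0},{"offset": [0,0,-0.03],"spin": 0},{"offset": [0,0,-0.03],"spin": 0},{"offset": [0,0,0],"spin": 0}]'

```text
time_s: 12.55
ee_pos: [425.4, -254.2, 188.1]
ee_rot: [-179.8, 0.3, -173.7]
force: [-0.3, 0.4, -1.7]
gripper_width: 28.0
gripper_force: 40.0
```

```bash
python3 s.py; python3 - <<'E'
from d import *
im,dp=env.grab_frame('top');c=cam('top');cv2.imwrite('pics/top2.png',im)
P=pc(None,dp,c,150,185,(490,-246),30)
if len(P)>8:print(*rect(P))
E
```

```text
12.55 [ 425.42 -254.24  188.15] [-179.78    0.28 -173.73] F [-0.32  0.43 -1.7 ] T [ 0.1  -0.05  0.04] 27.974969673037787 39.9978107213974 q [ -32.2    12.78  103.56    0.01   63.3  -128.47]
[ 488.3 -246.2] [56.3 59.4] 3.08956241607666 [165.9 168.5 171.2]
```

View pics/top2.png

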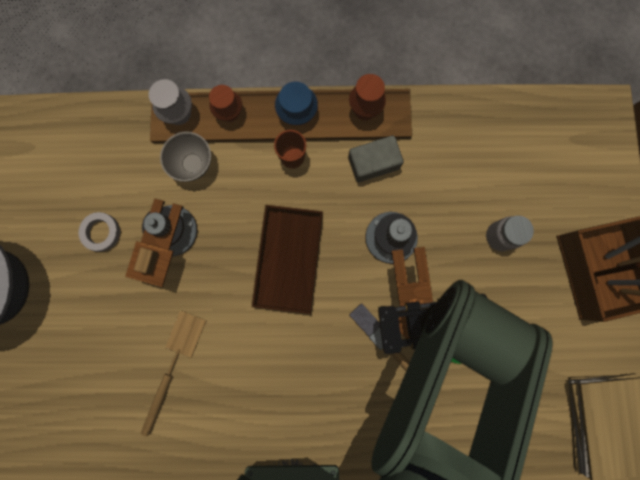

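The template is free and held. Carrying it over the tray with the yaw turned to match.

>>> arm_command --motion '[{"offset": [0,0,0],"spin": 0.123},{"offset": [0,0,0],"spin": 0.123},{"offset": [-0.005,0.025,0],"spin": 0},{"offset": [-0.008,0.045,0],"spin": 0},{"offset": [-0.008,0.045,0],"spin": 0}]'

```text
time_s: 13.22
ee_pos: [459.6, -141.0, 184.2]
ee_rot: [180.0, -0.2, 172.1]
force: [1.0, -0.3, -1.0]
gripper_width: 27.8
gripper_force: 40.0
```

>>> arm_command --motion '[{"offset": [-0.008,0.045,0],"spin": 0},{"offset": [-0.008,0.045,0],"spin": 0},{"offset": [-0.008,0.045,0],"spin": 0},{"offset": [-0.004,0.022,0],"spin": 0},{"offset": [0,0,0],"spin": 0}]'

```text
time_s: 13.85
ee_pos: [508.7, 10.8, 184.2]
ee_rot: [-180.0, -0.2, 172.3]
force: [0.4, -0.3, -1.9]
gripper_width: 27.8
gripper_force: 40.0
```

>>> arm_command --motion '[{"offset": [0,0,0],"spin": 0},{"offset": [0,0,0],"spin": 0},{"offset": [0,0,0],"spin": 0}]'

```text
time_s: 14.22
ee_pos: [509.0, 8.6, 186.0]
ee_rot: [-180.0, -0.0, 172.1]
force: [0.0, 0.2, -1.4]
gripper_width: 27.8
gripper_force: 40.0
```

```bash
python3 s.py; cat > t.py <<'E'
from h import *
np.set_printoptions(precision=4,suppress=True)
s=env.state();r=R.from_euler('xyz',s['ee_rot'],degrees=True)
print(r.inv().apply(np.array([511,9.3,120])-s['ee_pos'])/1000, s['ee_pos'],s['ee_rot'])
E
python3 t.py;python3 - <<'E'
from h import *
im,dp=env.grab_frame('top');cv2.imwrite('pics/top3.png',im[180:340,220:380].repeat(3,0).repeat(3,1))
E
```

```text
14.225 [508.99   8.64 186.01] [-179.99   -0.    172.09] F [ 0.02  0.17 -1.42] T [ 0.08 -0.06  0.01] 27.813164828066476 39.99786615371704 q [ -0.32  14.25 101.88  -0.01  63.88 -82.4 ]
[-0.0019  0.0009  0.066 ] [508.9859   8.6377 186.0072] [-179.9887   -0.001   172.0911]
```

View pics/top3.png

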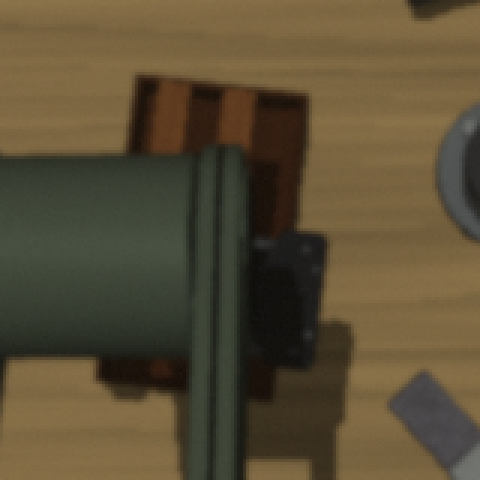

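The prongs sit inside the tray outline once parallax is allowed for. Lowering.

>>> arm_command --motion '[{"offset": [-0.002,0.001,0.04],"spin": 0},{"offset": [0,0,0.04],"spin": 0},{"offset": [0,0,0.03],"spin": 0},{"offset": [0,0,0.01],"spin": 0},{"offset": [0,0,0],"spin": 0}]'

```text
time_s: 14.9
ee_pos: [511.5, 9.9, 66.1]
ee_rot: [-180.0, -0.0, 172.1]
force: [0.2, -0.1, -0.1]
gripper_width: 27.6
gripper_force: 40.0
```

>>> arm_command --motion '[{"offset": [0,0,0],"spin": 0},{"offset": [0,0,0],"spin": 0},{"offset": [0,0,0],"spin": 0}]'

```text
time_s: 15.28
ee_pos: [511.7, 10.1, 66.7]
ee_rot: [180.0, 0.1, 172.2]
force: [-0.8, 1.0, -1.5]
gripper_width: 27.8
gripper_force: 40.0
```

```bash
python3 s.py; python3 - <<'E'
from d import *
for n in('top','scene'):
    im,dp=env.grab_frame(n)
    P=pc(None,dp,cam(n),39,60,(640,-8),75)
    if len(P)>8: print(n,len(P),*rect(P))
E
```

```text
15.275 [511.71  10.11  66.73] [179.99   0.08 172.16] F [-0.85  0.97 -1.53] T [ 0.11 -0.06 -0.04] 27.751212565506975 39.99781787395477 q [ -0.15  21.96 110.64  -0.01  47.32 -82.31]
top 438 [618.1  -5.1] [64.2 56.8] 82.49250793457031 [43.9 46.9 49.8]
scene 687 [610.9  -5.3] [96.6 96.9] 32.1507453918457 [42.  47.7 51.3]
```

>>> arm_command --motion '[{"offset": [0,0,0.012],"spin": 0},{"offset": [0,0,0.008],"spin": 0},{"offset": [0,0,0.004],"spin": 0},{"offset": [0,0,0.002],"spin": 0},{"offset": [0,0,0],"spin": 0}]'

```text
time_s: 16.0
ee_pos: [511.3, 10.1, 39.9]
ee_rot: [-180.0, -0.0, 172.2]
force: [-0.2, -0.7, -2.3]
gripper_width: 28.1
gripper_force: 40.0
```

>>> arm_command --motion '[{"offset": [0,0,0.001],"spin": 0},{"offset": [0,0,0.001],"spin": 0},{"offset": [0,0,0.0005],"spin": 0},{"offset": [0,0,0],"spin": 0},{"offset": [0,0,0],"spin": 0}]'

```text
time_s: 16.62
ee_pos: [511.4, 10.1, 37.8]
ee_rot: [-180.0, 0.0, 172.2]
force: [-1.7, -0.2, 1.1]
gripper_width: 27.7
gripper_force: 40.0
```

```bash
python3 s.py
```

```text
16.625 [511.36  10.09  37.77] [-180.      0.02  172.16] F [-1.75 -0.18  1.07] T [ 0.06 -0.16 -0.04] 27.72878188268082 39.99859035015106 q [ -0.15  24.26 112.37  -0.01  43.35 -82.31]
```

Contact with the tray floor. Pressing slightly, easing the grip, then releasing.

>>> arm_command --motion '[{"offset": [0,0,0.0006],"spin": 0},{"offset": [0,0,0],"spin": 0},{"offset": [0,0,0],"spin": 0}]' --newtons 6

```text
time_s: 17.0
ee_pos: [511.3, 10.1, 36.9]
ee_rot: [-180.0, 0.0, 172.2]
force: [-0.1, -0.5, -0.8]
gripper_width: 27.7
gripper_force: 6.0
```

>>> arm_command --motion '[{"offset": [0,0,0],"spin": 0},{"offset": [0,0,0],"spin": 0},{"offset": [0,0,0],"spin": 0},{"offset": [0,0,-0.015],"spin": 0},{"offset": [0,0,-0.04],"spin": 0}]' --jaw 0.05

```text
time_s: 17.62
ee_pos: [510.1, 10.1, 91.9]
ee_rot: [-180.0, -0.2, 172.2]
force: [0.2, -0.5, -0.1]
gripper_width: 50.0
gripper_force: 0.0
```

>>> arm_command --motion '[{"offset": [0,0,-0.05],"spin": 0},{"offset": [0,0,-0.05],"spin": 0},{"offset": [0.04,0,-0.02],"spin": 0},{"offset": [0.04,0,0],"spin": 0},{"offset": [0,0,0],"spin": 0}]'

```text
time_s: 18.25
ee_pos: [429.7, 21.2, 213.3]
ee_rot: [180.0, 0.1, 172.2]
force: [0.8, 0.1, 0.6]
gripper_width: 49.9
gripper_force: 0.0
```

```bash
python3 s.py; python3 - <<'E'
from d import *
im,dp=env.grab_frame('scene');cv2.imwrite('pics/scene4.png',im)
P=pc(None,dp,cam('scene'),36,60,(512,9),35)
if len(P)>8: print(len(P),*rect(P))
E
```

```text
18.25 [429.66  21.22 213.28] [179.99   0.05 172.19] F [0.78 0.12 0.6 ] T [ 0.08 -0.14 -0.05] 49.912175675808584 0.0 q [  1.3    5.8  108.43  -0.    65.71 -80.89]
277 [513.9   8.4] [29.9 52.6] 82.33297729492188 [39.  51.  55.2]
```

View pics/scene4.png

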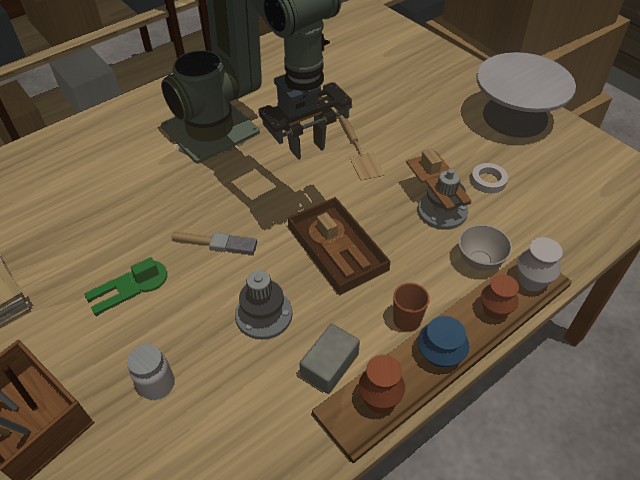

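The template lies flat in the tray, handle up (handle at (327,224)). The square one is still on its stand at (440,180) and the cup stands at (410,305). Handing in.

```bash
python3 -c "
from workcell import env
print(env.job_done())"
```

```text
the job is handed in; nothing more can be done
None
```

The round-ended template lies flat, handle up, released in the tray; its nut loosened counter-clockwise, the square-ended template and the cup were left untouched, and the job was handed in at about 18 s with no verdict returned.

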